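# Weigh out brass paperweight rings on the sprung scale

### The job

Weigh out an order of brass paperweight rings at the calligraphy stall: carry the rings one at a time to the sprung scale and thread them over its spindle, thick or thin as needed, until the pointer comes to rest between the jaws of the mark. Work gently: never drive the pan down on to its stop, do not shift the mark, and leave the other things on the table alone. Rings that are not needed stay on the table.

Things in the scene. Friction and masses are not known exactly. Their poses are not given: they have to be found in the camera images.
- scale: sprung scale on a fixed wooden base 22 mm high, turned only about the vertical. Origin on the table under the pan's centre; its y axis points from the pan to the aluminium upright 85 mm away (30 mm wide, top 172 mm above the table). Base: 60 mm either way along x, -70 to +120 mm along y. Around the pan there is free room on the x sides.
- pan_centre (a point): centre of the upper face of the flat steel pan (68 mm disc, no rim), 135 mm above the table when empty; sinks straight down under load. On it stands a steel spindle 12 mm thick, flat top 56 mm above the pan, 1 mm chamfer. It stands off centre: its axis is 4.5 to 7.5 mm from this point, in a direction that differs from run to run (constant in a run), so rings are searched on to it by feel.
- pan (a joint): how far the pan has sunk, m: 0 empty, grows downward; spring of 105 N/m (1 N sinks it 9.5 mm, the rings' weight included), settles within about 0.5 s; it counts as driven on to its stop at 0.055 (about 5.8 N in all)
- pointer (a point): tip of the thin pointer rod (3 mm thick) that sticks out sideways from the pan towards the upright, 85 mm from the pan's centre and 2 mm below the pan's upper face; sinks with the pan
- mark (a point): the mark: middle of the gap between two small dark jaws of a clip on the upright. The gap is 13 mm high; the pointer tip moves down into it as the pan sinks. The clip sits 23 to 42 mm below the empty pan's pointer, different in each run, and stays put unless pushed hard
- ink: amber glass ink jar, 42 mm across, 52 mm tall; bystander, leave alone. Origin at the centre of its underside
- stamp: turned wooden seal stamp standing upright, 26 mm across, 62 mm tall; bystander, leave alone. Origin at the centre of its underside
- cup: beech cup, 66 mm across, 95 mm tall; bystander, leave alone. Origin at the centre of its underside
- brush: brush lying on the table; bystander, leave alone. Origin at the centre of its underside (middle of its length)
- pen: thin wooden pen holder lying down, 150 mm long; bystander, leave alone. Origin at the centre of its underside (middle of its length)
- spool: wooden spool, 40 mm across, 45 mm tall; bystander, leave alone. Origin at the centre of its underside
- thick_a_c (a point): centre (half-way up) of a thick brass ring lying flat on the table at the start: outside diameter 46 mm, bore 16 mm, 14 mm high, about 170 g (each ring 10 % more or less); it sinks the pan by about 16 mm. z axis is the bore's axis.
- thick_b_c (a point): centre (half-way up) of a thick brass ring lying flat on the table at the start: outside diameter 46 mm, bore 16 mm, 14 mm high, about 170 g (each ring 10 % more or less); it sinks the pan by about 16 mm. z axis is the bore's axis.
- thin_a_c (a point): centre (half-way up) of a thin brass ring lying flat on the table at the start: outside diameter 46 mm, bore 16 mm, 7 mm high, about 85 g (each ring 10 % more or less); it sinks the pan by about 8 mm. z axis is the bore's axis.
- thin_b_c (a point): centre (half-way up) of a thin brass ring lying flat on the table at the start: outside diameter 46 mm, bore 16 mm, 7 mm high, about 85 g (each ring 10 % more or less); it sinks the pan by about 8 mm. z axis is the bore's axis.
Mind the look-alikes: they are no part of the job. What is shaped like the part that bears thin_a_c but pink is not meant.

How it is judged (in metres and radians):
On the way:
1. a first ring is threaded on the spindle while the pointer is still above the mark (((horizontal distance between thick_a_c and pan_centre below 0.016 m and z of thick_a_c in the frame of scale above 0.06 m and z of thick_a_c in the frame of pan_centre below 0.045 m) or (horizontal distance between thick_b_c and pan_centre below 0.016 m and z of thick_b_c in the frame of scale above 0.06 m and z of thick_b_c in the frame of pan_centre below 0.045 m) or (horizontal distance between thin_a_c and pan_centre below 0.016 m and z of thin_a_c in the frame of scale above 0.06 m and z of thin_a_c in the frame of pan_centre below 0.045 m) or (horizontal distance between thin_b_c and pan_centre below 0.016 m and z of thin_b_c in the frame of scale above 0.06 m and z of thin_b_c in the frame of pan_centre below 0.045 m)) and z of pointer in the frame of mark above 0.005 m), for 0.2 s.
At the end, for the whole second after the job is handed in: The pointer tip is at rest (under 30 mm/s) within 5 mm above or below the middle of the mark, that is between its jaws; every ring is either threaded on the spindle (its centre within 16 mm of the pan's centre seen from above and less than 45 mm above the pan) or lying on the table (z of pointer in the frame of mark between -0.005 and 0.005 m and velocity of joint pan between -0.03 and 0.03 m/s and ((horizontal distance between thick_a_c and pan_centre below 0.016 m and z of thick_a_c in the frame of scale above 0.06 m and z of thick_a_c in the frame of pan_centre below 0.045 m) or height (world z) of thick_a_c below 0.016 m) and ((horizontal distance between thick_b_c and pan_centre below 0.016 m and z of thick_b_c in the frame of scale above 0.06 m and z of thick_b_c in the frame of pan_centre below 0.045 m) or height (world z) of thick_b_c below 0.016 m) and ((horizontal distance between thin_a_c and pan_centre below 0.016 m and z of thin_a_c in the frame of scale above 0.06 m and z of thin_a_c in the frame of pan_centre below 0.045 m) or height (world z) of thin_a_c below 0.016 m) and ((horizontal distance between thin_b_c and pan_centre below 0.016 m and z of thin_b_c in the frame of scale above 0.06 m and z of thin_b_c in the frame of pan_centre below 0.045 m) or height (world z) of thin_b_c below 0.016 m)); the robot touches nothing.
It fails at once if the pan is driven down on to its stop (sunk beyond 55 mm) (value of joint pan above 0.055 m).
It fails at once if two rings are carried at once (((height (world z) of thick_a_c above 0.06 m and horizontal distance between thick_a_c and pan_centre above 0.07 m) and (height (world z) of thick_b_c above 0.06 m and horizontal distance between thick_b_c and pan_centre above 0.07 m)) or ((height (world z) of thick_a_c above 0.06 m and horizontal distance between thick_a_c and pan_centre above 0.07 m) and (height (world z) of thin_a_c above 0.06 m and horizontal distance between thin_a_c and pan_centre above 0.07 m)) or ((height (world z) of thick_a_c above 0.06 m and horizontal distance between thick_a_c and pan_centre above 0.07 m) and (height (world z) of thin_b_c above 0.06 m and horizontal distance between thin_b_c and pan_centre above 0.07 m)) or ((height (world z) of thick_b_c above 0.06 m and horizontal distance between thick_b_c and pan_centre above 0.07 m) and (height (world z) of thin_a_c above 0.06 m and horizontal distance between thin_a_c and pan_centre above 0.07 m)) or ((height (world z) of thick_b_c above 0.06 m and horizontal distance between thick_b_c and pan_centre above 0.07 m) and (height (world z) of thin_b_c above 0.06 m and horizontal distance between thin_b_c and pan_centre above 0.07 m)) or ((height (world z) of thin_a_c above 0.06 m and horizontal distance between thin_a_c and pan_centre above 0.07 m) and (height (world z) of thin_b_c above 0.06 m and horizontal distance between thin_b_c and pan_centre above 0.07 m))).
It fails at once if the mark is shifted by more than 3 mm (distance of mark from where it was at the start of the episode above 0.003 m).
It fails at once if another thing on the table is shifted by more than 30 mm (distance of any of ink, stamp, cup, brush, pen, spool from where it was at the start of the episode above 0.03 m).
It also fails if it takes over 72 s, if anything falls off the work surface, if the arm or the gripper's body presses on something with over 40 N, if the wrist force passes 120 N, or if a joint passes its speed limit or range.

### The arm

A 7-joint arm with a two-finger parallel gripper is mounted at the origin on the work surface. World frame = base frame: x ahead of the robot, y to its left, z up, the work surface at z = 0. Lengths are in m, angles in degrees, forces in N, time in s.
With the tool pointing down it reaches from about 0.4 to 0.9 m from the base axis. Payload 5.6 kg.
Tool frame: the origin (TCP) lies at the very end of the fingers, on their centre line; the grasp point (between the pads) lies 19 mm behind it (manip.hold_point_z is the distance from the TCP to the grasp point, in m); z points along the fingers, x is the direction in which the jaws open and shut, and the axes are right-handed (so a half turn about z gives the same grasp; the last joint's range is limited). The gripper opens to 92 mm and grips with 3 to 60 N. Pads are 20 mm wide; open, the fingers measure 128 mm over their backs; the gripper's body (75 mm by 189 mm) begins 69 mm behind the grasp point.
Start: joints at [-2.464, 26.786, -0.665, 91.828, 0.344, 61.387, -3.226], TCP at [0.65, -0, 0.215] pointing down, gripper open.
Joint ranges: [-144.91, 144.91], [-17.63, 115.5], [-89.93, 88.59], [15.96, 139.68], [-74.01, 254.01], [8.47, 105.57], [-167.45, 167.45]. Speed limits (degrees/s): [147.25, 147.25, 180, 180, 180, 180, 180].

### API

Orientations are given as a 3x3 rotation matrix whose columns are the frame's x, y, z axes.
In Python, from plant import telemetry, eyes, job, manip gives the robot as it stands.
- The arm moves only by the tool drive_tool, never from a script. Its argument "series" is a list of rows, each an object of numbers: "tx", "ty", "tz": the shift along the tool's x, y, z in m; "turn": the turn about the tool's z in rad; "claw": the opening, from 0 (shut) to 1 (fully open). A call has 1 to 12 rows; each row shifts and turns the commanded pose from where the row before left it, along the tool's axes as they then stand; what a row does not reach is not made up. A row lasts 1/8 s, in which the tool goes at most 62.5 mm and 10.7 degrees, less where a joint would pass 70% of its speed; a pose out of reach is approached as far as the arm can. A call with a gripper value outside its range is refused whole. The fingers move at their own pace and stop on an object; "newtons" is the grip in N (left out, the last holds). Time passes only in rows, so rows that do not move let the fingers close. It gives the time, the measured TCP pose, the force and the opening at its end, in the units of the state.
- telemetry.read_state(): the state, without advancing time (a new reading comes with each control period).
- eyes.snapshot(name): name is "scene" or "side" or "wrist"; returns the picture (480x640x3 uint8, red, green, blue); there is no depth.
- eyes.camera_info(name): a dict with "fovy" (degrees; the focal length in pixels is half the picture's height over the tangent of half this angle, whatever the lens; pixels are square), "cx", "cy" (the principal point, pixels), "k1" (the pictures are not rectified: a ray, as slopes to the right and down, at radius r is drawn at 1 + k1 r^2 times it, then the intrinsics apply), "world_to_cam" (4x4, takes a point from world to camera coordinates). Camera axes: x right, y down, z forward; pixel columns grow to the right and rows downward; lengths in m; the calibration is good to about 2 mm. A picture is of the moment at which its call begins: read the wrist's pose just before it. camera_info takes no time and is no camera call; for the wrist camera it gives the pose at the moment of the call.
- job.close_job(): hands the job in, once; it reports no verdict.
The state is a dict: "t": time; "joints": joint angles; "qd": joint speeds; "tau": joint torques, N m; "eef_pos": TCP position; "ee_rot": TCP orientation; "contact_force": force on the tool from outside, world axes, zero at the start; "ft_torque": the same for the moment, N m; "grip_width": finger opening in m.
Only numpy, scipy, OpenCV 4.12 (cv2) and the standard library are available. Lean on these libraries where they do the work, as an engineer would, in place of code of your own. Each camera call takes 0.05 s, during which the arm holds its last target. There are 200 camera calls.

## Working session

There is one attempt and no reset: what is moved stays moved. The work goes in short steps, Python scripts to look and compute and a tool call to move; the robot and the scene stay as the last step left them, time stands still between calls to the robot, and variables do not carry over. Pictures are saved under pics/ and viewed, on a budget of 10 in all, crops included, one or two more only if the job needs it, and the job is handed in when it is done.

Besides the shell and the picture viewer there is one more tool, called after "Call:" by a JSON object that holds its "op" and its "data". drive_tool: Moves the arm, as the interface text tells. Its arguments: {"type":"object","properties":{"series":{"type":"array"},"newtons":{"type":"number"}},"required":["series"]}

```bash
mkdir -p pics; ls; cat > h.py <<'E'
import numpy as np, cv2
from plant import telemetry, eyes, job, manip
def snap(n,f=None):
    im=eyes.snapshot(n)
    if f: cv2.imwrite('pics/'+f,im[:,:,::-1])
    return im
def K(ci): return 240/np.tan(np.radians(ci['fovy'])/2)
def ray(ci,u,v):
    f=K(ci); d=np.array([(u-ci['cx'])/f,(v-ci['cy'])/f]); s=d.copy()
    for _ in range(20): s=d/(1+ci['k1']*(s@s))
    T=np.array(ci['world_to_cam']); R=T[:3,:3]
    return -R.T@T[:3,3], R.T@np.array([s[0],s[1],1])
def onz(ci,u,v,z):
    o,d=ray(ci,u,v); return o+d*(z-o[2])/d[2]
def proj(ci,p):
    T=np.array(ci['world_to_cam']); c=T[:3,:3]@np.array(p)+T[:3,3]; s=c[:2]/c[2]; s=s*(1+ci['k1']*(s@s)); return s*K(ci)+[ci['cx'],ci['cy']]
def tri(c1,p1,c2,p2):
    o1,d1=ray(c1,*p1);o2,d2=ray(c2,*p2)
    t=np.linalg.lstsq(np.c_[d1,-d2],o2-o1,rcond=None)[0]
    a,b=o1+d1*t[0],o2+d2*t[1]; return (a+b)/2,np.linalg.norm(a-b)
def st():
    s=telemetry.read_state(); print(round(s['t'],2),np.round(s['eef_pos'],4),'w',round(s['grip_width'],4),'F',np.round(s['contact_force'],2),'M',np.round(s['ft_torque'],2)); return s
E
python3 - <<'E'
from h import *
s=st(); print(np.round(s['ee_rot'],3), manip.hold_point_z)
for n in ['scene','side','wrist']:
    ci=eyes.camera_info(n); print(n,ci['fovy'],ci['k1'],np.round(ray(ci,320,240),3)); snap(n,n+'0.png')
E
```

```text
pics
0.0 [ 6.494e-01 -1.000e-04  2.136e-01] w 0.0922 F [ 0.42 -0.26 -0.09] M [ 0.01 -0.    0.01]
[[ 1.    -0.    -0.002]
 [-0.    -1.    -0.   ]
 [-0.002  0.    -1.   ]] 0.0187
scene 52.89329776873281 -0.03292768044710517 [[ 1.092 -0.573  0.799]
 [-0.515  0.575 -0.636]]
side 45.83960941585054 0.02951857543599391 [[ 0.502  1.324  0.823]
 [ 0.035 -0.862 -0.505]]
wrist 61.881927247696765 -0.00010299252029219705 [[ 0.65   0.075  0.384]
 [ 0.001 -0.265 -0.964]]
```

View pics/scene0.png

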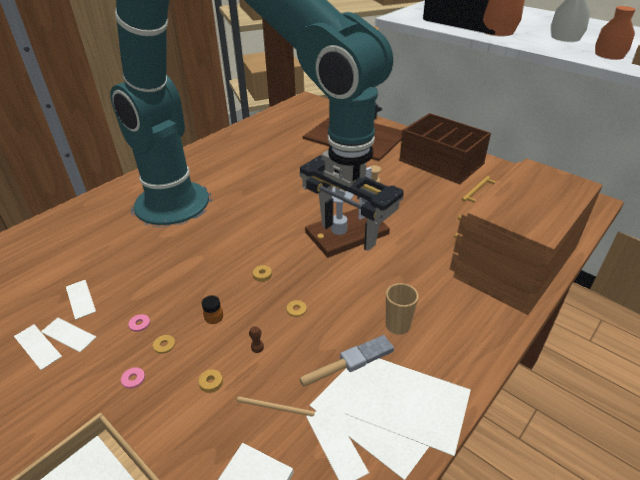

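View pics/side0.png

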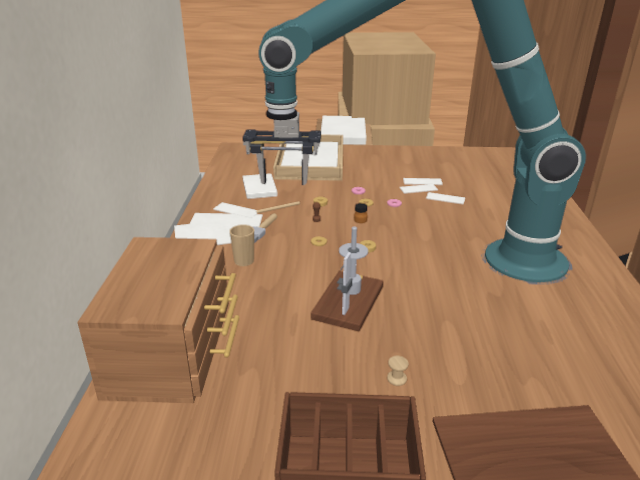

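The scene picture shows four brass rings at about (262,272), (297,308), (164,343) and (210,380), with pink decoys at (139,322) and (133,377). The side picture shows the pan at (353,250), the spindle top at (354,230) and the upright at (347,290). Next I'll measure these.

```bash
cat > m.py <<'E'
from h import *
for n in ['scene','side']:
    im=cv2.imread(f'pics/{n}0.png'); ci=eyes.camera_info(n)
    hsv=cv2.cvtColor(im,cv2.COLOR_BGR2HSV)
    for lo in [(15,110,60)]:
        m=cv2.inRange(hsv,lo,(32,255,255))
        m=cv2.morphologyEx(m,cv2.MORPH_CLOSE,np.ones((5,5)))
        cs,_=cv2.findContours(m,cv2.RETR_EXTERNAL,cv2.CHAIN_APPROX_NONE)
        for c in cs:
            a=cv2.contourArea(c)
            if 60<a<900:
                x,y,w,h=cv2.boundingRect(c)
                P=onz(ci,x+w/2,y+h/2,.005)
                if .2<P[0]<1.1: print(n,a,x,y,w,h,np.round(P,3))
c=eyes.camera_info('side')
for p in [(343,272),(384,282),(362,326),(313,318)]: print(np.round(onz(c,*p,.022),3))
print('pan',np.round(onz(c,353,250.5,.135),3),'sp',np.round(onz(c,354,230,.191),3))
im=cv2.imread('pics/side0.png'); cr=cv2.resize(im[215:335,290:410],None,fx=5,fy=5,interpolation=cv2.INTER_CUBIC); cv2.imwrite('pics/c1.png',cr)
E
python3 m.py
```

```text
scene 85.0 236 396 19 9 [ 0.652 -0.297  0.005]
scene 442.0 198 369 25 24 [ 0.57  -0.313  0.005]
scene 321.0 152 334 24 20 [ 0.425 -0.32   0.005]
scene 124.0 204 311 19 13 [ 0.447 -0.205  0.005]
scene 265.5 286 300 21 17 [ 0.567 -0.068  0.005]
scene 155.5 523 266 28 24 [0.932 0.369 0.005]
scene 250.5 252 265 20 17 [ 0.426 -0.039  0.005]
scene 69.5 546 250 26 17 [0.946 0.471 0.005]
scene 91.5 496 245 43 21 [0.863 0.416 0.005]
scene 197.0 454 223 27 39 [0.744 0.381 0.005]
scene 176.0 479 222 21 28 [0.775 0.442 0.005]
scene 222.0 462 175 34 32 [0.657 0.616 0.005]
side 106.5 360 240 17 13 [ 0.422 -0.043  0.005]
side 127.0 310 236 18 11 [ 0.562 -0.065  0.005]
side 72.5 359 198 15 9 [ 0.419 -0.319  0.005]
side 95.5 313 196 15 11 [ 0.568 -0.319  0.005]
[0.493 0.114 0.022]
[0.391 0.155 0.022]
[0.449 0.329 0.022]
[0.559 0.305 0.022]
pan [0.471 0.194 0.135] sp [0.471 0.196 0.191]
```

View pics/c1.png

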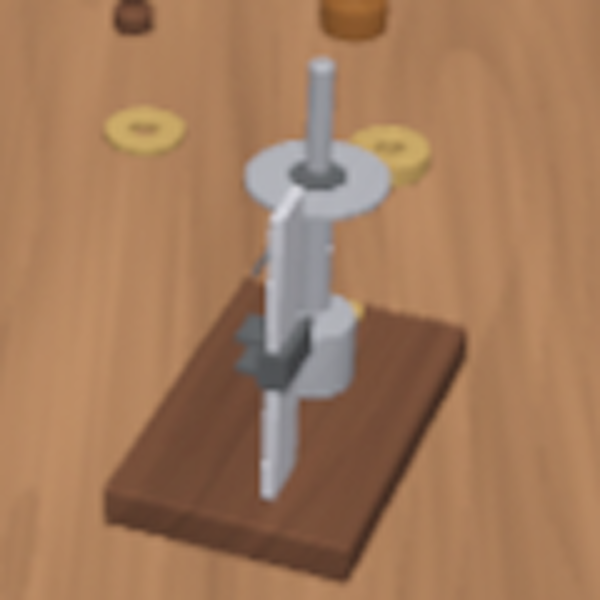

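The crop shows the pan centre at side pixel (353.6,250.7), the clip jaws at about (339,285) and a pointer stub near (342,268). I'll go above the scale for a wrist look.

Call:
{"op": "drive_tool", "data": {"series": [{"tx":-0.036,"ty":-0.034,"tz":-0.018},{"tx":-0.036,"ty":-0.034,"tz":-0.018},{"tx":-0.036,"ty":-0.034,"tz":-0.018},{"tx":-0.036,"ty":-0.034,"tz":-0.018},{"tx":-0.036,"ty":-0.034,"tz":-0.018},{},{}]}}

```text
invalid input
```

```bash
python3 - <<'E'
from h import *
import json
s=st(); c=eyes.camera_info('wrist'); json.dump({k:np.array(v).tolist() for k,v in c.items()},open('w1.json','w'))
snap('wrist','w1.png'); snap('scene','scene1.png')
a=cv2.imread('pics/scene1.png')[140:260,280:400]; cv2.imwrite('pics/scene1c.png',cv2.resize(a,None,fx=5,fy=5,interpolation=cv2.INTER_CUBIC))
E
```

```text
0.15 [ 0.6496 -0.      0.2139] w 0.092 F [-0.01  0.67 -0.71] M [-0.01  0.02 -0.02]
```

View pics/w1.png

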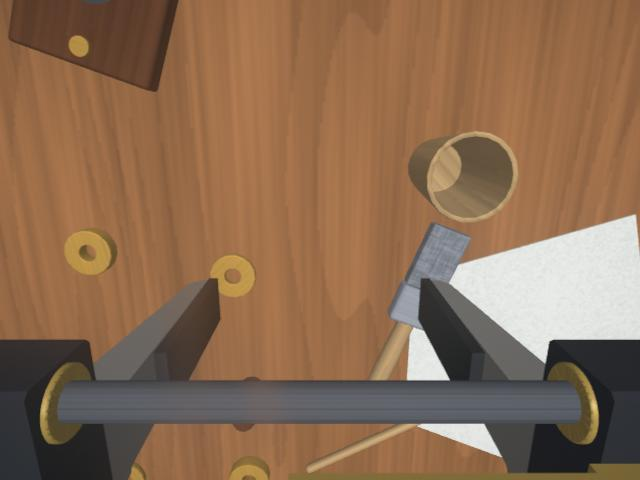

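The move was refused, probably because some rows were empty. This wrist view still shows the rings at (88,252), which looks thick, and (233,276), which looks thin. The cup is at (465,175) and a corner of the scale base is at the top left. I'll resend with all fields filled in.

Call:
{"op": "drive_tool", "data": {"series": [{"tx":-0.036,"ty":-0.024,"tz":-0.016,"turn":0,"claw":1},{"tx":-0.036,"ty":-0.024,"tz":-0.016,"turn":0,"claw":1},{"tx":-0.036,"ty":-0.024,"tz":-0.016,"turn":0,"claw":1},{"tx":-0.036,"ty":-0.024,"tz":-0.016,"turn":0,"claw":1},{"tx":-0.036,"ty":-0.024,"tz":-0.016,"turn":0,"claw":1},{"tx":0,"ty":0,"tz":0,"turn":0,"claw":1},{"tx":0,"ty":0,"tz":0,"turn":0,"claw":1}], "newtons": 20}}

```text
t: 1.12
eef_pos: [0.4704, 0.1194, 0.2946]
ee_rot: [[1.0, -0.001, 0.001], [-0.001, -1.0, -0.0], [0.001, 0.0, -1.0]]
contact_force: [-0.7, -0.7, 0.5]
grip_width: 0.0918
```

```bash
python3 - <<'E'
from h import *
import json
s=st(); c=eyes.camera_info('wrist'); json.dump({k:np.array(v).tolist() for k,v in c.items()},open('w1.json','w'))
snap('wrist','w1.png')
E
```

```text
1.12 [0.4704 0.1194 0.2946] w 0.0918 F [-0.69 -0.7   0.46] M [-0.    0.06 -0.02]
```

View pics/w1.png

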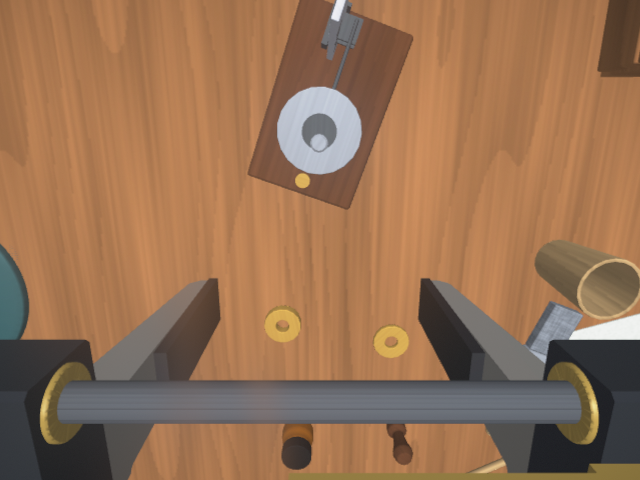

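The wrist picture shows the pan disc centred near (319,130), with the spindle top at (319,142). The pointer runs up and right to about (345,52), by the clip. The rings are at (282,325) and (391,342).

```bash
python3 - <<'E'
from h import *
import json
c=json.load(open('w1.json')); c['world_to_cam']=np.array(c['world_to_cam'])
im=cv2.imread('pics/w1.png'); hsv=cv2.cvtColor(im,cv2.COLOR_BGR2HSV)
m=((hsv[:,:,1]<60)&(hsv[:,:,2]>120)).astype(np.uint8)*255; m[:80]=0;m[180:]=0;m[:,:260]=0;m[:,380:]=0
cs,_=cv2.findContours(m,cv2.RETR_EXTERNAL,cv2.CHAIN_APPROX_NONE); q=max(cs,key=cv2.contourArea)
pts=np.array([onz(c,*p[0],.135)[:2] for p in q]); (pc,r)=cv2.minEnclosingCircle(pts.astype(np.float32))
A=np.c_[2*pts,np.ones(len(pts))]; s=np.linalg.lstsq(A,(pts**2).sum(1),rcond=None)[0]; pc=s[:2]; print('pan',pc.round(4),'r',np.sqrt(s[2]+pc@pc).round(4))
# spindle top: bright blob inside dark collar
g=cv2.cvtColor(im,cv2.COLOR_BGR2GRAY)[105:160,295:345]; print(g[20:55:2,10:42:2])
for p in [(319,142),(319,142.5)]: print('sp',onz(c,*p,.191).round(4))
corn=[onz(c,*p,.022)[:2] for p in [(249,174),(348,208),(412,38)]]; print(np.round(corn,3))
for e in [corn[2]-corn[1],corn[1]-corn[0]]: print(np.linalg.norm(e),np.degrees(np.arctan2(e[1],e[0])))
hs=cv2.inRange(hsv,(15,110,60),(32,255,255)); hs[:290]=0;hs[370:]=0;hs[:,:250]=0;hs[:,420:]=0
hs=cv2.morphologyEx(hs,cv2.MORPH_CLOSE,np.ones((9,9)))
for q in cv2.findContours(hs,cv2.RETR_EXTERNAL,cv2.CHAIN_APPROX_NONE)[0]:
    if cv2.contourArea(q)>300:
        x,y,w,h=cv2.boundingRect(q); a,b=onz(c,x,y+h/2,.007),onz(c,x+w,y+h/2,.007); print('ring',x,y,w,h,onz(c,x+w/2,y+h/2,.007).round(4),a[0]-b[0])
a=np.array(pc)
print('ptr on z.133:',[onz(c,*p,.133).round(4) for p in [(332,88),(349,47)]])
# projections in side for pointer/upright checks
cs=eyes.camera_info('side'); ang=np.radians(np.degrees(np.arctan2(*(corn[2]-corn[1])[::-1]))); d=np.array([np.cos(ang),np.sin(ang)])
for z in (.133,.11,.1,.095,.09,.085): print(z,(5*(proj(cs,[*(a+.085*d),z])-[290,215])).round(1), (5*(proj(cs,[*(a+.085*d+.02*np.array([d[1],-d[0]])),z])-[290,215])).round(1))
big=cv2.resize(im[0:180,240:420],None,fx=3.3,fy=3.3,interpolation=cv2.INTER_CUBIC); 
sd=cv2.imread('pics/side0.png'); b2=cv2.resize(sd[255:300,325:375],None,fx=9,fy=9,interpolation=cv2.INTER_CUBIC)[:, :206]
E
```

```text
pan [0.4706 0.1929] r 0.0335
[[108 111 111 112 113 114 112 113 115 111 112 114 113 113 112 139]
 [108 111 111 112 113 114 112 113 115 111 113 115 113 113 111 113]
 [110 111 111 113 113 115 111 113 115 111 113 115 113 113 112 114]
 [110 112 111 113 113 115 112 113 115 110 115 114 113 112 112 113]
 [110 111 111 113 113 115 120 127 118 111 114 114 113 112 112 113]
 [109 111 111 113 117 171 188 190 182 154 114 115 113 112 112 113]
 [110 111 111 117 174 193 194 196 194 180 154 114 113 113 112 132]
 [110 111 111 161 192 193 196 195 191 190 178 128 112 112 111 173]
 [115 110 110 167 194 195 196 192 189 194 188 145 112 111 131 192]
 [172 114 117 171 194 196 192 188 192 198 191 146 111 117 182 192]
 [192 173 113 148 196 194 190 190 196 198 179 133 117 186 193 192]
 [192 194 182 153 182 190 189 194 197 193 156 156 190 196 192 192]
 [193 194 195 199 147 173 188 196 191 150 165 195 197 193 191 192]
 [193 192 197 196 194 157 140 138 143 175 195 195 196 192 191 192]
 [193 192 199 194 193 195 194 195 192 195 194 195 195 191 191 191]
 [192 194 198 193 194 194 195 192 194 194 194 196 192 190 191 191]
 [191 197 196 192 194 193 194 191 194 194 194 196 191 190 190 190]
 [190 198 194 192 194 194 193 191 195 193 195 194 189 190 189 190]]
sp [0.4705 0.1862 0.191 ]
sp [0.4705 0.1859 0.191 ]
[[0.394 0.147]
 [0.503 0.109]
 [0.564 0.283]]
0.184051511682205 70.5299624694887
0.1156611208121359 -19.200519475128203
ring 373 324 37 35 [ 0.5627 -0.0664  0.007 ] -0.047181799814868586
ring 264 305 37 38 [ 0.4244 -0.0415  0.007 ] -0.04655518479507059
ptr on z.133: [array([0.4807, 0.2253, 0.133 ]), array([0.4934, 0.2544, 0.133 ])]
0.133 [253.5 273.6] [211.2 264.3]
0.11 [252.5 316.7] [210.6 307.3]
0.1 [252.1 335.3] [210.3 325.8]
0.095 [251.9 344.5] [210.2 335. ]
0.09 [251.7 353.7] [210.  344.1]
0.085 [251.4 362.8] [209.9 353.2]
```

Call:
{"op": "drive_tool", "data": {"series": [{"tx":0,"ty":0,"tz":0.04,"turn":0.17,"claw":1},{"tx":0,"ty":0,"tz":0.04,"turn":0.165,"claw":1},{"tx":0.003,"ty":0.056,"tz":0.03,"turn":0,"claw":1},{"tx":0.003,"ty":0.056,"tz":0.03,"turn":0,"claw":1},{"tx":0.003,"ty":0.055,"tz":0.03,"turn":0,"claw":1},{"tx":0,"ty":0,"tz":0.04,"turn":0,"claw":1},{"tx":0,"ty":0,"tz":0.04,"turn":0,"claw":1},{"tx":0,"ty":0,"tz":0.02,"turn":0,"claw":1},{"tx":0,"ty":0,"tz":0,"turn":0,"claw":1},{"tx":0,"ty":0,"tz":0,"turn":0,"claw":1}], "newtons": 20}}

```text
t: 2.42
eef_pos: [0.4247, -0.0392, 0.0259]
ee_rot: [[0.944, -0.33, 0.0], [-0.33, -0.944, -0.0], [0.0, 0.0, -1.0]]
contact_force: [0.3, -0.6, 0.8]
grip_width: 0.0915
```

```bash
cat >> h.py <<'E'
def go(P,s=None):
    s=s or telemetry.read_state(); d=np.array(s['ee_rot']).T@(np.array(P)-np.array(s['eef_pos'])); print('tool shift',d.round(4)); return d
E
python3 - <<'E'
from h import *
s=st(); print(np.array(s['ee_rot']).round(3).tolist()); go([.4244,-.0415,.004],s)
im=cv2.imread('pics/side0.png'); g=cv2.cvtColor(im,cv2.COLOR_BGR2GRAY); print(g[264:298,334:352])
E
```

```text
2.42 [ 0.4247 -0.0392  0.0259] w 0.0915 F [ 0.35 -0.6   0.82] M [-0.02  0.04 -0.02]
[[0.944, -0.33, 0.0], [-0.33, -0.944, -0.0], [0.0, 0.0, -1.0]]
tool shift [0.0005 0.0022 0.0219]
[[131 130 131 130 127 122 123 128 125 146 171 181 167 146 146 144 142 143]
 [131 131 131 131 127 122 124 128 122 140 169 179 166 146 145 144 141 143]
 [131 131 131 131 127 122 124 121 114 131 165 176 162 146 145 144 142 142]
 [131 131 131 130 127 124 120 115 107 139 169 174 160 146 144 142 140 143]
 [131 130 131 130 128 126 118 108 116 151 173 174 160 145 145 142 140 144]
 [131 132 131 130 129 127 117 105 122 155 173 174 159 145 145 142 140 145]
 [130 132 132 130 120 109 108 116 129 156 174 173 158 145 145 142 140 144]
 [131 131 132 126 105  90  93 105 114 168 187 173 158 145 144 142 140 145]
 [131 131 132 118  93  87  88  90  90 159 184 172 157 145 144 142 141 145]
 [130 132 123 102  89  88  89  86  84 150 179 171 156 144 144 142 141 145]
 [130 127 108  89  88  89  88  85  84 151 180 170 154 144 144 142 141 145]
 [131 118  94  87  88  87  86  84  85 152 180 167 151 145 144 141 140 145]
 [120  98  89  89  
[... 931 characters left out ...]
 81  72  65  73 120 149]
 [ 83  82  79  81  85  87  87  85  84  83  82  82  81  73  64  98 138 152]
 [ 81  81  79  80  83  84  84  84  83  83  83  83  81  72  81 124 148 152]
 [ 81  79  79  81  84  85  85  84  84  83  82  82  82  79 111 142 150 151]
 [ 80  78  81  82  85  85  83  83  82  82  82  82  81  98 130 147 150 149]
 [ 79  80  82  84  84  84  83  81  98 138 152 134 109 122 140 147 152 150]
 [ 79  82  83  84  85  84  81  80 106 156 178 163 136 139 143 131 120 121]
 [ 80  82  84  85  83  81  80  79 107 156 181 168 144 144 143 121  89  91]
 [ 82  84  84  83  83  81  80  79 109 157 180 167 144 144 139 116  89  90]
 [ 83  84  84  84  82  80  79  82 129 167 180 167 144 143 137 113  90  91]]
```

Call:
{"op": "drive_tool", "data": {"series": [{"tx":0.0005,"ty":0.002,"tz":0.021,"turn":0,"claw":1},{"tx":0,"ty":0,"tz":0,"turn":0,"claw":0.3},{"tx":0,"ty":0,"tz":0,"turn":0,"claw":0.3},{"tx":0,"ty":0,"tz":0,"turn":0,"claw":0.3},{"tx":0,"ty":0,"tz":0,"turn":0,"claw":0.3},{"tx":0,"ty":0,"tz":0,"turn":0,"claw":0.3}], "newtons": 20}}

```text
t: 3.18
eef_pos: [0.4243, -0.0407, 0.005]
ee_rot: [[0.944, -0.329, 0.001], [-0.329, -0.944, -0.0], [0.001, -0.0, -1.0]]
contact_force: [-1.1, 0.3, 4.0]
grip_width: 0.0449
```

Call:
{"op": "drive_tool", "data": {"series": [{"tx":0,"ty":0,"tz":-0.02,"turn":0,"claw":0.3},{"tx":0,"ty":0,"tz":-0.05,"turn":0,"claw":0.3},{"tx":0,"ty":0,"tz":-0.05,"turn":0,"claw":0.3},{"tx":0,"ty":0,"tz":-0.05,"turn":0,"claw":0.3},{"tx":-0.005,"ty":-0.04,"tz":-0.045,"turn":0,"claw":0.3},{"tx":-0.008,"ty":-0.05,"tz":0,"turn":0,"claw":0.3},{"tx":-0.008,"ty":-0.05,"tz":0,"turn":0,"claw":0.3},{"tx":-0.006,"ty":-0.05,"tz":0,"turn":0,"claw":0.3},{"tx":0,"ty":0,"tz":0,"turn":0,"claw":0.3},{"tx":0,"ty":0,"tz":0,"turn":0,"claw":0.3}]}}

```text
t: 4.42
eef_pos: [0.4604, 0.1468, 0.2192]
ee_rot: [[0.944, -0.329, -0.001], [-0.329, -0.944, -0.001], [-0.001, 0.001, -1.0]]
contact_force: [0.1, -1.0, -1.6]
grip_width: 0.0448
```

```bash
cat >> h.py <<'E'
import json
def wsnap(tag):
    s=st(); c=eyes.camera_info('wrist'); json.dump({k:np.array(v).tolist() for k,v in c.items()},open(tag+'.json','w'))
    return s,c,snap('wrist',tag+'.png')
E
python3 - <<'E'
from h import *
s,c,im=wsnap('w2'); print(proj(c,s['eef_pos']).round(1), proj(c,[.4705,.1862,.191]).round(1))
E
```

```text
4.42 [0.4604 0.1468 0.2192] w 0.0448 F [ 0.11 -1.   -1.63] M [-0.06  0.06  0.03]
[319.3 298.4] [312.4 200.5]
```

View pics/w2.png

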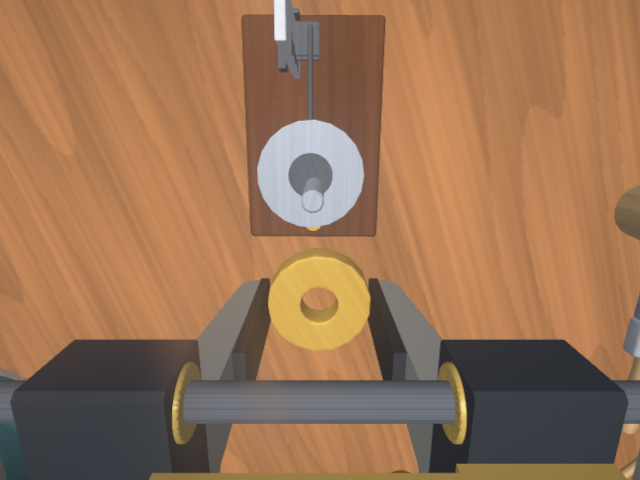

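The wrist picture shows the thick ring gripped squarely, with its bore near (319,304). The spindle top is at (313,201), where it was predicted. Next I'll compute the ring's position in the hand.

```bash
cat >> h.py <<'E'
def inhand(tag,s,ztop):
    """ring centre from outer lower rim and sides of the top face, tool frame"""
    c=json.load(open(tag+'.json')); im=cv2.imread('pics/'+tag+'.png'); hsv=cv2.cvtColor(im,cv2.COLOR_BGR2HSV)
    m=cv2.inRange(hsv,(15,110,60),(32,255,255)); m[:235]=0; m[372:]=0; m[:,:255]=0; m[:,385:]=0
    q=max(cv2.findContours(m,cv2.RETR_EXTERNAL,cv2.CHAIN_APPROX_NONE)[0],key=cv2.contourArea)[:,0,:]
    y0=q[:,1].max()-35; low=q[q[:,1]>y0]
    p=np.array([onz(c,u+.5,v+.5,ztop)[:2] for u,v in low])
    k=np.linalg.lstsq(np.c_[2*p,np.ones(len(p))],(p**2).sum(1),rcond=None)[0]; pc=k[:2]
    R=np.array(s['ee_rot']); d=R.T@(np.array([*pc,ztop])-np.array(s['eef_pos']))
    print('ring',pc.round(4),'r',np.sqrt(k[2]+pc@pc).round(4),'tool',d.round(4)); return pc,d
E
python3 - <<'E'
from h import *
s=st(); pc,d=inhand('w2',s,s['eef_pos'][2]+.009)
S=np.array([.4705,.1862]); D=np.array([*(S-pc),0]); print((np.array(s['ee_rot']).T@D).round(4))
c=json.load(open('w2.json'))
for uv in [(319.3,304.5)]: print(onz(c,*uv,s['eef_pos'][2]+.009).round(4))
print('spindle now',onz(c,313,201.5,.191).round(4))
E
```

```text
4.47 [0.4605 0.1463 0.2193] w 0.0447 F [ 0.12 -0.3  -1.53] M [-0.07  0.03 -0.02]
ring [0.4606 0.1477] r 0.0223 tool [-0.0004 -0.0014 -0.009 ]
[-0.0034 -0.0396 -0.0001]
[0.4608 0.1479 0.2283]
spindle now [0.4706 0.1856 0.191 ]
```

Call:
{"op": "drive_tool", "data": {"series": [{"tx":-0.0017,"ty":-0.02,"tz":0,"turn":0,"claw":0.3},{"tx":-0.0017,"ty":-0.0193,"tz":0,"turn":0,"claw":0.3},{"tx":0,"ty":0,"tz":0,"turn":0,"claw":0.3},{"tx":0,"ty":0,"tz":0.01,"turn":0,"claw":0.3},{"tx":0,"ty":0,"tz":0,"turn":0,"claw":0.3}]}}

```text
t: 5.1
eef_pos: [0.4699, 0.1846, 0.2086]
ee_rot: [[0.944, -0.33, -0.002], [-0.33, -0.944, -0.001], [-0.002, 0.002, -1.0]]
contact_force: [0.5, 0.0, -1.6]
grip_width: 0.0448
```

```bash
python3 - <<'E'
from h import *
s=st(); R=np.array(s['ee_rot']); pc=np.array(s['eef_pos'])+R@[-.0004,-.0014,0]; print('err',(R.T@(np.array([.4705,.186,0])-[*pc[:2],0])).round(4))
E
```

```text
5.1 [0.4699 0.1846 0.2086] w 0.0448 F [ 0.5   0.05 -1.63] M [-0.03  0.04 -0.01]
err [ 0.0005 -0.0001 -0.    ]
```

Call:
{"op": "drive_tool", "data": {"series": [{"tx":0.0004,"ty":0,"tz":0.006,"turn":0,"claw":0.3},{"tx":0,"ty":0,"tz":0.006,"turn":0,"claw":0.3},{"tx":0,"ty":0,"tz":0.006,"turn":0,"claw":0.3},{"tx":0,"ty":0,"tz":0.004,"turn":0,"claw":0.3},{"tx":0,"ty":0,"tz":0,"turn":0,"claw":0.3}]}}

```text
t: 5.72
eef_pos: [0.4709, 0.1856, 0.1873]
ee_rot: [[0.944, -0.329, -0.001], [-0.329, -0.944, -0.0], [-0.001, 0.0, -1.0]]
contact_force: [1.0, -0.3, -2.2]
grip_width: 0.0443
```

Fz shows only the ring's weight although the ring is 9 mm below the spindle top, so it is threaded. I'll lower it, release and back off.

Call:
{"op": "drive_tool", "data": {"series": [{"tx":0,"ty":0,"tz":0.013,"turn":0,"claw":0.3},{"tx":0,"ty":0,"tz":0.013,"turn":0,"claw":0.3},{"tx":0,"ty":0,"tz":0.013,"turn":0,"claw":0.3},{"tx":0,"ty":0,"tz":0.003,"turn":0,"claw":0.3},{"tx":0,"ty":0,"tz":0,"turn":0,"claw":0.8},{"tx":0,"ty":0,"tz":0,"turn":0,"claw":0.8},{"tx":0,"ty":0,"tz":0,"turn":0,"claw":0.8},{"tx":0,"ty":0,"tz":-0.03,"turn":0,"claw":0.8},{"tx":0,"ty":0,"tz":-0.045,"turn":0,"claw":0.8}]}}

```text
t: 6.85
eef_pos: [0.4703, 0.1854, 0.2209]
ee_rot: [[0.944, -0.329, -0.002], [-0.329, -0.944, -0.001], [-0.002, 0.002, -1.0]]
contact_force: [0.5, 0.6, 0.0]
grip_width: 0.0734
```

```bash
python3 - <<'E'
from h import *
snap('side','side1.png'); a=cv2.imread('pics/side0.png')[225:305,325:375];b=cv2.imread('pics/side1.png')[225:305,325:375]
cv2.imwrite('pics/cmp.png',cv2.resize(np.hstack([a,b]),None,fx=7,fy=7,interpolation=cv2.INTER_CUBIC))
E
```

Call:
{"op": "drive_tool", "data": {"series": [{"tx":0,"ty":0.01,"tz":-0.03,"turn":0,"claw":0.8},{"tx":0.018,"ty":0.049,"tz":0,"turn":0,"claw":0.8},{"tx":0.018,"ty":0.049,"tz":0,"turn":0,"claw":0.8},{"tx":0.018,"ty":0.049,"tz":0,"turn":0,"claw":0.8},{"tx":0.018,"ty":0.049,"tz":0,"turn":0,"claw":0.8},{"tx":0.018,"ty":0.049,"tz":0,"turn":0,"claw":0.8},{"tx":0.018,"ty":0.049,"tz":0,"turn":0,"claw":0.8},{"tx":0.018,"ty":0.049,"tz":0,"turn":0,"claw":0.8},{"tx":0.018,"ty":0.049,"tz":0,"turn":0,"claw":0.8},{"tx":0.018,"ty":0.049,"tz":0,"turn":0,"claw":0.8},{"tx":0.018,"ty":0.049,"tz":0,"turn":0,"claw":0.8},{"tx":0,"ty":0,"tz":0,"turn":0,"claw":0.8}]}}

```text
t: 8.4
eef_pos: [0.4751, -0.3504, 0.2507]
ee_rot: [[0.942, -0.335, -0.0], [-0.335, -0.942, -0.003], [0.001, 0.003, -1.0]]
contact_force: [-0.7, 0.1, 0.0]
grip_width: 0.0737
```

```bash
python3 - <<'E'
from h import *
s,c,im=wsnap('w3')
hsv=cv2.cvtColor(im,cv2.COLOR_RGB2HSV); hs=cv2.inRange(hsv,(15,110,60),(32,255,255)); hs=cv2.morphologyEx(hs,cv2.MORPH_CLOSE,np.ones((9,9)))
for q in cv2.findContours(hs,cv2.RETR_EXTERNAL,cv2.CHAIN_APPROX_NONE)[0]:
    if cv2.contourArea(q)>300:
        x,y,w,h=cv2.boundingRect(q); print(x,y,w,h,onz(c,x+w/2,y+h/2,.007).round(4))
b=cv2.imread('pics/cmp.png'); a=cv2.imread('pics/w3.png')
o=np.zeros((560,790,3),np.uint8); o[:,:350]=b[:,350:]; o[:330,350:]=cv2.resize(a,(440,330)); o[330:,350:]=cv2.resize(b[200:560,:350],(350,360))[:230].repeat(1,0) if 0 else 0
cv2.imwrite('pics/combo.png',o)
E
```

```text
8.4 [ 0.4751 -0.3504  0.2507] w 0.0737 F [-0.7   0.1   0.01] M [ 0.06  0.   -0.01]
234 464 406 16 [ 0.5005 -0.7289  0.007 ]
91 364 35 80 [ 0.1531 -0.4962  0.007 ]
505 362 43 82 [ 0.6295 -0.6654  0.007 ]
239 171 44 44 [ 0.4223 -0.3201  0.007 ]
371 114 48 49 [ 0.5691 -0.3143  0.007 ]
```

View pics/combo.png

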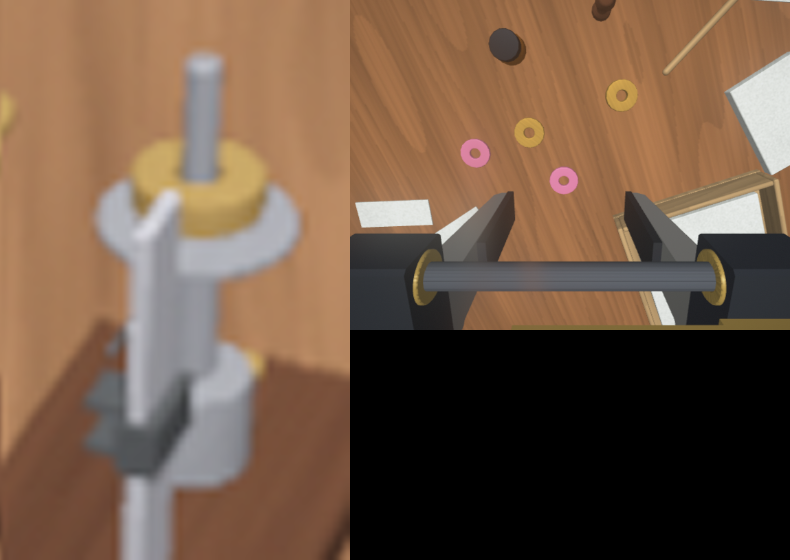

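The picture shows the first ring seated on the pan. The pointer is at about (115,342) in the 7x crop and the jaw gap at about y 413, so the mark is still well below it. The wrist part shows the remaining brass rings at (622,95) and (529,132) and the pink ones nearby. I'll fetch the ring at (0.569,-0.314).

Call:
{"op": "drive_tool", "data": {"series": [{"tx":0.0255,"ty":-0.0218,"tz":0.03,"turn":0,"claw":0.8},{"tx":0.0255,"ty":-0.0218,"tz":0.03,"turn":0,"claw":0.8},{"tx":0.0255,"ty":-0.0218,"tz":0.04,"turn":0,"claw":0.8},{"tx":0,"ty":0,"tz":0.05,"turn":0,"claw":0.8},{"tx":0,"ty":0,"tz":0.05,"turn":0,"claw":0.8},{"tx":0,"ty":0,"tz":0.02,"turn":0,"claw":0.8},{"tx":0,"ty":0,"tz":0,"turn":0,"claw":0.8}]}}

```text
t: 9.32
eef_pos: [0.5702, -0.3079, 0.0302]
ee_rot: [[0.945, -0.328, -0.001], [-0.328, -0.945, 0.001], [-0.002, -0.001, -1.0]]
contact_force: [0.7, -0.5, 0.4]
grip_width: 0.0735
```

```bash
python3 - <<'E'
from h import *
s=st(); go([.5691,-.3143,.005],s)
E
```

```text
9.32 [ 0.5702 -0.3079  0.0302] w 0.0735 F [ 0.68 -0.5   0.42] M [-0.08  0.05 -0.02]
tool shift [0.0011 0.0064 0.0252]
```

Call:
{"op": "drive_tool", "data": {"series": [{"tx":0.001,"ty":0.006,"tz":0.01,"turn":0,"claw":0.8},{"tx":0,"ty":0,"tz":0.015,"turn":0,"claw":0.8},{"tx":0,"ty":0,"tz":0,"turn":0,"claw":0.3},{"tx":0,"ty":0,"tz":0,"turn":0,"claw":0.3},{"tx":0,"ty":0,"tz":0,"turn":0,"claw":0.3},{"tx":0,"ty":0,"tz":0,"turn":0,"claw":0.3},{"tx":0,"ty":0,"tz":-0.02,"turn":0,"claw":0.3},{"tx":0,"ty":0,"tz":-0.05,"turn":0,"claw":0.3},{"tx":0,"ty":0,"tz":-0.05,"turn":0,"claw":0.3},{"tx":0,"ty":0,"tz":-0.05,"turn":0,"claw":0.3},{"tx":0,"ty":0,"tz":-0.05,"turn":0,"claw":0.3},{"tx":0,"ty":0,"tz":0,"turn":0,"claw":0.3}]}}

```text
t: 10.82
eef_pos: [0.5717, -0.3166, 0.2322]
ee_rot: [[0.944, -0.329, 0.01], [-0.329, -0.944, -0.004], [0.011, 0.001, -1.0]]
contact_force: [-0.3, -0.4, -1.2]
grip_width: 0.0446
```

```bash
python3 - <<'E'
from h import *
s=st(); go([.4605,.1463,.225],s)
E
```

```text
10.82 [ 0.5717 -0.3166  0.2322] w 0.0446 F [-0.33 -0.38 -1.15] M [0.01 0.03 0.03]
tool shift [-0.2574 -0.4005  0.0041]
```

Call:
{"op": "drive_tool", "data": {"series": [{"tx":-0.0257,"ty":-0.04,"tz":0,"turn":0,"claw":0.3},{"tx":-0.0257,"ty":-0.04,"tz":0,"turn":0,"claw":0.3},{"tx":-0.0257,"ty":-0.04,"tz":0,"turn":0,"claw":0.3},{"tx":-0.0257,"ty":-0.04,"tz":0,"turn":0,"claw":0.3},{"tx":-0.0257,"ty":-0.04,"tz":0,"turn":0,"claw":0.3},{"tx":-0.0257,"ty":-0.04,"tz":0,"turn":0,"claw":0.3},{"tx":-0.0257,"ty":-0.04,"tz":0,"turn":0,"claw":0.3},{"tx":-0.0257,"ty":-0.04,"tz":0,"turn":0,"claw":0.3},{"tx":-0.0257,"ty":-0.04,"tz":0,"turn":0,"claw":0.3},{"tx":-0.0257,"ty":-0.04,"tz":0,"turn":0,"claw":0.3},{"tx":0,"ty":0,"tz":0,"turn":0,"claw":0.3},{"tx":0,"ty":0,"tz":0,"turn":0,"claw":0.3}]}}

```text
t: 12.32
eef_pos: [0.4579, 0.1465, 0.2254]
ee_rot: [[0.944, -0.329, -0.001], [-0.329, -0.944, -0.001], [-0.0, 0.001, -1.0]]
contact_force: [0.3, -1.9, -1.8]
grip_width: 0.0448
```

```bash
python3 - <<'E'
from h import *
s,c,im=wsnap('w4'); z=s['eef_pos'][2]
for dz in (.009,.002):
    pc,d=inhand('w4',s,z+dz); D=np.array([*(np.array([.4705,.186])-pc),0]); print((np.array(s['ee_rot']).T@D).round(4))
E
```

```text
12.32 [0.4579 0.1465 0.2254] w 0.0448 F [ 0.27 -1.94 -1.76] M [-0.04  0.05  0.  ]
ring [0.4584 0.1482] r 0.0222 tool [-0.     -0.0018 -0.009 ]
[-0.0011 -0.0397 -0.    ]
ring [0.4574 0.1452] r 0.0232 tool [ 0.      0.0014 -0.002 ]
[-0.0011 -0.0429 -0.    ]
```

View pics/w4.png

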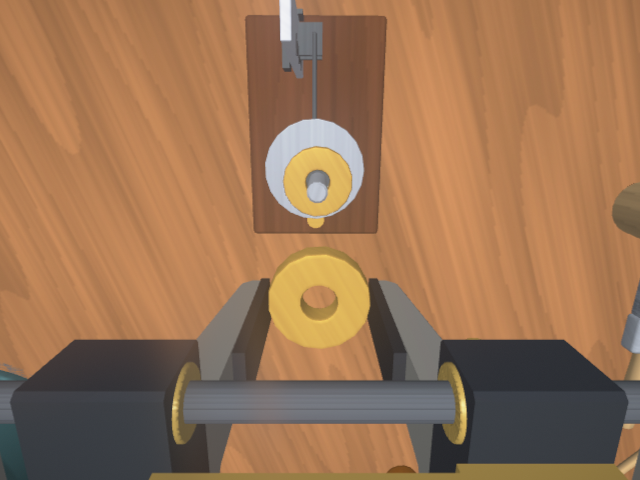

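The picture shows another thick ring in hand, with its bore at (319,301), and the first ring seated around the spindle. Fz of -1.76 N agrees with a thick ring.

Call:
{"op": "drive_tool", "data": {"series": [{"tx":-0.001,"ty":-0.02,"tz":0,"turn":0,"claw":0.3},{"tx":0,"ty":-0.0197,"tz":0,"turn":0,"claw":0.3},{"tx":0,"ty":0,"tz":0.015,"turn":0,"claw":0.3},{"tx":0,"ty":0,"tz":0.015,"turn":0,"claw":0.3},{"tx":0,"ty":0,"tz":0,"turn":0,"claw":0.3},{"tx":0,"ty":0,"tz":0,"turn":0,"claw":0.3}]}}

```text
t: 13.12
eef_pos: [0.4703, 0.1846, 0.1956]
ee_rot: [[0.944, -0.33, -0.0], [-0.33, -0.944, -0.0], [-0.0, 0.0, -1.0]]
contact_force: [0.2, -0.6, -0.9]
grip_width: 0.0448
```

```bash
python3 - <<'E'
from h import *
s=st(); R=np.array(s['ee_rot']); pc=np.array(s['eef_pos'])+R@[-.000,-.0018,0]; print('err',(R.T@(np.array([.4705,.186,0])-[*pc[:2],0])).round(4))
E
```

```text
13.12 [0.4703 0.1846 0.1956] w 0.0448 F [ 0.23 -0.64 -0.88] M [0.06 0.05 0.02]
err [-0.0003  0.0004  0.    ]
```

Call:
{"op": "drive_tool", "data": {"series": [{"tx":0,"ty":0,"tz":0.008,"turn":0,"claw":0.3},{"tx":0,"ty":0,"tz":0.008,"turn":0,"claw":0.3},{"tx":0,"ty":0,"tz":0.008,"turn":0,"claw":0.3},{"tx":0,"ty":0,"tz":0.004,"turn":0,"claw":0.3},{"tx":0,"ty":0,"tz":0,"turn":0,"claw":0.3},{"tx":0,"ty":0,"tz":0,"turn":0,"claw":0.3}]}}

```text
t: 13.88
eef_pos: [0.4705, 0.1851, 0.1679]
ee_rot: [[0.944, -0.329, 0.0], [-0.329, -0.944, 0.0], [0.0, -0.0, -1.0]]
contact_force: [0.6, -0.5, -1.7]
grip_width: 0.0448
```

```bash
python3 - <<'E'
from h import *
st(); snap('side','side2.png'); st()
a=cv2.imread('pics/side1.png');b=cv2.imread('pics/side2.png')
print(cv2.cvtColor(a,6)[264:296,338:345].T, cv2.cvtColor(b,6)[264:296,338:345].T)
# pan lower rim shift between side1 and side2
r=cv2.matchTemplate(b[240:275,330:376],a[251:263,341:371],cv2.TM_CCOEFF_NORMED); print(cv2.minMaxLoc(r))
E
```

```text
13.88 [0.4705 0.1851 0.1679] w 0.0448 F [ 0.58 -0.49 -1.66] M [-0.01  0.04 -0.03]
13.93 [0.4705 0.1851 0.168 ] w 0.0442 F [-0.08  0.04 -2.25] M [ 0.01  0.05 -0.05]
[[127 128 128 128 129 129 120 107  95  89  89  89  89  88  87  91  95 100
   95  87  86  91  95 100  94  86  83  84  85  85  85  85]
 [123 123 124 124 127 128 110  90  87  89  89  87  86  89  93  98 102 102
   98  90  93  99 102 102  97  88  85  85  86  85  84  82]
 [124 124 124 126 127 129 114  94  89  90 104  96  85  88  98 102 103 103
  101  91  96 100 100 100  97  88  85  86  84  83  82  81]
 [129 130 130 131 131 132 125 106  95  98 104  95  87  89  98 103 103 103
  103  93  95  96  92  91  90  86  84  85  83  82  80  80]
 [133 133 134 133 133 134 131 117 101  95  88  86  86  87  98  97  99 102
  103  96  96  95  88  84  84  83  83  85  83  97 106 107]
 [153 154 154 155 155 156 151 169 162 150 152 153 154 154 155 155 157 153
  151 150 149 122  90  83  83  84  84  84  84 139 156 157]
 [173 173 174 174 174 174 173 187 185 181 181 181 181 182 182 182 183 180
  179 178 179 144  95  83  83  84  83  84  83 153 180 182]] [[12
[... 289 characters left out ...]
14  94  89  89 104  95  85  90  99 102 103 104
  101  92  97 100 100 100  97  88  85  86  85  84  82  81]
 [130 130 130 131 131 132 125 106  96  99 103  96  87  88  99 103 103 103
  103  93  96  97  93  92  90  86  84  85  83  81  82  80]
 [133 133 134 134 135 135 131 122 105  96  87  86  86  87  99  97  99 102
  103  96  96  96  88  85  85  84  84  84  83  98 106 108]
 [153 154 154 155 156 156 152 171 163 151 152 154 154 154 156 155 157 153
  151 150 150 122  90  84  84  84  85  84  84 139 157 157]
 [174 173 174 174 175 175 173 187 185 181 181 182 181 182 182 183 183 181
  179 179 179 144  95  83  84  84  83  83  83 153 180 183]]
(-0.29808804392814636, 0.9998051524162292, (0, 12), (11, 11))
```

Call:
{"op": "drive_tool", "data": {"series": [{"tx":0,"ty":0,"tz":0.009,"turn":0,"claw":0.3},{"tx":0,"ty":0,"tz":0.009,"turn":0,"claw":0.3},{"tx":0,"ty":0,"tz":0.006,"turn":0,"claw":0.3},{"tx":0,"ty":0,"tz":0,"turn":0,"claw":0.3},{"tx":0,"ty":0,"tz":0,"turn":0,"claw":0.8},{"tx":0,"ty":0,"tz":0,"turn":0,"claw":0.8},{"tx":0,"ty":0,"tz":0,"turn":0,"claw":0.8},{"tx":0,"ty":0,"tz":-0.04,"turn":0,"claw":0.8},{"tx":0,"ty":0,"tz":-0.05,"turn":0,"claw":0.8},{"tx":0.01,"ty":0.05,"tz":0,"turn":0,"claw":0.8},{"tx":0.02,"ty":0.06,"tz":0,"turn":0,"claw":0.8}]}}

```text
t: 15.3
eef_pos: [0.4626, 0.0719, 0.2348]
ee_rot: [[0.946, -0.325, 0.002], [-0.325, -0.946, 0.001], [0.002, -0.002, -1.0]]
contact_force: [1.2, -0.1, 0.1]
grip_width: 0.0735
```

```bash
python3 - <<'E'
from h import *
st(); snap('side','side3.png'); snap('scene','scene3.png')
c=eyes.camera_info('scene'); a=np.array([.4706,.1929]); d=np.array([np.cos(np.radians(70.6)),np.sin(np.radians(70.6))]); P=a+.085*d
cs=eyes.camera_info('side')
for z in (.133,.117,.101,.095): print(z,proj(c,[*P,z]).round(1),proj(cs,[*P,z]).round(1))
u,v=proj(c,[*P,.1]).astype(int); 
A=cv2.resize(cv2.imread('pics/scene3.png')[v-40:v+20,u-25:u+15],None,fx=9.5,fy=9.5,interpolation=cv2.INTER_CUBIC)
B=cv2.resize(cv2.imread('pics/side3.png')[245:305,325:365],None,fx=9.5,fy=9.5,interpolation=cv2.INTER_CUBIC); print(u-25,v-40)
cv2.imwrite('pics/j3.png',np.hstack([A,B]))
E
```

```text
15.3 [0.4626 0.0719 0.2348] w 0.0735 F [ 1.22 -0.14  0.14] M [-0.04 -0.   -0.02]
0.133 [367.5 184.1] [340.7 269.7]
0.117 [367.2 189.4] [340.6 275.7]
0.101 [366.9 194.7] [340.5 281.7]
0.095 [366.8 196.6] [340.4 283.9]
341 154
```

View pics/j3.png

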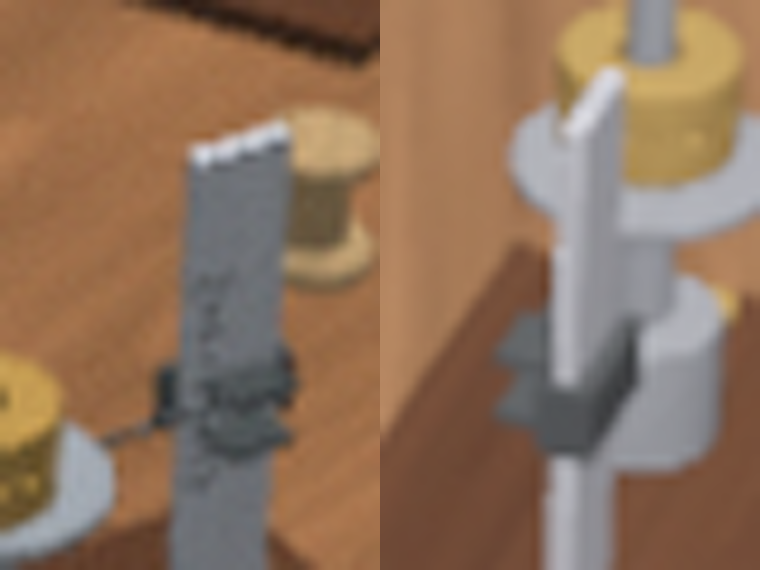

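The pictures show both rings seated. In the scene half, the pointer rod comes from (105,442) and runs towards the gap between the jaws, at about y 385 and y 432. I need the numbers on how far into the gap it is.

```bash
python3 - <<'E'
from h import *
np.set_printoptions(linewidth=200)
a=cv2.imread('pics/side1.png');b=cv2.imread('pics/side3.png'); z0=cv2.imread('pics/side0.png')
def sub(src,dst,box,sr):
    x,y,w,h=box; k=8
    T=cv2.resize(src[y:y+h,x:x+w],None,fx=k,fy=k,interpolation=cv2.INTER_CUBIC); I=cv2.resize(dst[y-sr:y+h+sr,x-2:x+w+2],None,fx=k,fy=k,interpolation=cv2.INTER_CUBIC)
    _,m,_,l=cv2.minMaxLoc(cv2.matchTemplate(I,T,cv2.TM_CCOEFF_NORMED)); return l[0]/k-2,l[1]/k-sr,m
# spindle top shift (side), box around spindle tip
print('1->3 spindle',sub(a,b,(347,230,14,9),10))
print('0->1',sub(z0,a,(347,224,14,9),10),'0->3',sub(z0,b,(347,224,14,9),16))
cs=eyes.camera_info('side');c=eyes.camera_info('scene')
S=[.4705,.186]
for z in (.191,.175,.159,.155): print(z,proj(cs,[*S,z]).round(2))
g=cv2.cvtColor(cv2.imread('pics/scene3.png'),6); print('cols 350..374'); 
for y in range(186,206): print(y,g[y,350:375])
print('side3 col 336..343')
g=cv2.cvtColor(b,6)
for y in range(274,294): print(y,g[y,335:344], cv2.cvtColor(a,6)[y,335:344])
P=[.4706+.085*.332,.1929+.085*.943]
print(proj(c,[*P,.172]),proj(cs,[*P,.172]))
E
```

```text
1->3 spindle (-0.125, 5.625, 0.9850525259971619)
0->1 (-0.25, 6.125, 0.9926279783248901) 0->3 (-0.375, 11.75, 0.9835394620895386)
0.191 [354.02 227.9 ]
0.175 [353.8  233.96]
0.159 [353.59 239.96]
0.155 [353.53 241.45]
cols 350..374
186 [121 121 120 117 116 113 111 114 119 117 112 110  98  86 108 112 111 109 111 110 114 119 120 118 116]
187 [121 118 117 115 114 110 114 116 124 122 114 113 101  95 113 110 113 112 111 109 110 117 116 118 118]
188 [118 117 111 113 110 110 118 121 125 122 111 110 100  93 101 111 109 112 111 110 113 115 118 116 118]
189 [116 112 112 109 111 116 117 126 124 118 106 108  89  97 106 109 111 112 110 112 111 114 114 119 119]
190 [115 114 113 109 111 118 121 124 121 116 109 111 104 114 112 108 111 111 109 105  94 104 118 115 115]
191 [110 107 112 113 113 114 119 119 113 109 108 110  99  99 113 111 110 106 104 101  78  79 108 114 111]
192 [106 113 111 114 113 110 115 102  90  92 104 110 101 101 104 101 100  93  90  87  71  62 100 115 115]
193 [111 115 111 111 112 107 104  81  58  75 108 110 103  96  93  89  83  82  85  81  76  72 101 117 115]
194 [113 108 112 109
[... 2136 characters left out ...]
6  95  96 149]
285 [ 83  83  84  89  98 100  95  95 120] [ 84  84  84  91  99 100  96  95 122]
286 [ 84  84  86  95 102  99  91  87  89] [ 84  84  87  95 102 100  92  88  90]
287 [ 83  84  92 100 102  99  91  84  83] [ 85  86  93 100 102 100  91  84  83]
288 [83 83 89 93 96 97 89 83 83] [83 83 89 94 97 97 90 84 83]
289 [82 80 82 85 87 88 85 84 83] [82 80 82 86 88 88 86 83 84]
290 [81 79 81 83 85 84 84 84 83] [81 79 81 83 85 85 84 83 84]
291 [79 79 82 84 85 85 84 83 83] [80 79 82 84 85 86 85 85 84]
292 [78 79 83 83 86 84 83 83 83] [78 80 83 85 86 84 83 83 84]
293 [ 79  82  85  84  84  84  81  97 138] [ 81  83  85  85  85  83  82  97 139]
[368.309371   170.70314623] [341.11165877 254.6978509 ]
```

The spindle-tip shift gives a sink of 31.3 mm. The jaw faces put the mark at about z 0.095, roughly 38 mm of sink, so the pointer is still about 6 mm too high. One thin ring (about 8 mm) is needed.

Call:
{"op": "drive_tool", "data": {"series": [{"tx":0,"ty":0,"tz":0,"turn":0,"claw":0.8},{"tx":0.035,"ty":0.024,"tz":0.01,"turn":0,"claw":0.8},{"tx":0.035,"ty":0.024,"tz":0.02,"turn":0,"claw":0.8},{"tx":0.035,"ty":0.024,"tz":0.04,"turn":0,"claw":0.8},{"tx":0.035,"ty":0.024,"tz":0.04,"turn":0,"claw":0.8},{"tx":0,"ty":0,"tz":0.04,"turn":0,"claw":0.8},{"tx":0,"ty":0,"tz":0.04,"turn":0,"claw":0.8},{"tx":0,"ty":0,"tz":0,"turn":0,"claw":0.8},{"tx":0,"ty":0,"tz":0,"turn":0,"claw":0.8}]}}

```text
t: 16.52
eef_pos: [0.5643, -0.0635, 0.0448]
ee_rot: [[0.945, -0.327, 0.001], [-0.327, -0.945, 0.0], [0.001, -0.001, -1.0]]
contact_force: [-0.4, 0.8, 0.7]
grip_width: 0.0734
```

```bash
python3 - <<'E'
from h import *
c=json.load(open('w1.json')); P=onz(c,391.5,341.5,.0035); print(P)
s=st(); go([P[0],P[1],.0025],s)
E
```

```text
[ 0.56343529 -0.06839745  0.0035    ]
16.52 [ 0.5643 -0.0635  0.0448] w 0.0734 F [-0.37  0.8   0.67] M [-0.01 -0.03  0.01]
tool shift [0.0008 0.0049 0.0423]
```

Call:
{"op": "drive_tool", "data": {"series": [{"tx":0.0008,"ty":0.0045,"tz":0.025,"turn":0,"claw":0.8},{"tx":0,"ty":0,"tz":0.012,"turn":0,"claw":0.8},{"tx":0,"ty":0,"tz":0.005,"turn":0,"claw":0.8},{"tx":0,"ty":0,"tz":0,"turn":0,"claw":0.3},{"tx":0,"ty":0,"tz":0,"turn":0,"claw":0.3},{"tx":0,"ty":0,"tz":0,"turn":0,"claw":0.3},{"tx":0,"ty":0,"tz":0,"turn":0,"claw":0.3}]}}

```text
t: 17.4
eef_pos: [0.5627, -0.0692, 0.0023]
ee_rot: [[0.944, -0.329, 0.001], [-0.329, -0.944, 0.0], [0.001, -0.0, -1.0]]
contact_force: [-0.2, 0.6, 4.6]
grip_width: 0.0447
```

Call:
{"op": "drive_tool", "data": {"series": [{"tx":0,"ty":0,"tz":-0.02,"turn":0,"claw":0.3},{"tx":0,"ty":0,"tz":-0.05,"turn":0,"claw":0.3},{"tx":0,"ty":0,"tz":-0.05,"turn":0,"claw":0.3},{"tx":0,"ty":0,"tz":-0.05,"turn":0,"claw":0.3},{"tx":-0.02,"ty":-0.02,"tz":-0.05,"turn":0,"claw":0.3},{"tx":-0.037,"ty":-0.037,"tz":0,"turn":0,"claw":0.3},{"tx":-0.037,"ty":-0.037,"tz":0,"turn":0,"claw":0.3},{"tx":-0.037,"ty":-0.037,"tz":0,"turn":0,"claw":0.3},{"tx":-0.036,"ty":-0.039,"tz":0,"turn":0,"claw":0.3},{"tx":0,"ty":0,"tz":0,"turn":0,"claw":0.3},{"tx":0,"ty":0,"tz":0,"turn":0,"claw":0.3}]}}

```text
t: 18.77
eef_pos: [0.4608, 0.1456, 0.2225]
ee_rot: [[0.944, -0.329, 0.001], [-0.329, -0.944, -0.0], [0.001, -0.0, -1.0]]
contact_force: [-0.7, 0.1, -1.9]
grip_width: 0.0446
```

```bash
python3 - <<'E'
from h import *
s,c,im=wsnap('w5'); z=s['eef_pos'][2]
for dz in (.0047,):
    pc,d=inhand('w5',s,z+dz); D=np.array([*(np.array([.4705,.186])-pc),0]); print((np.array(s['ee_rot']).T@D).round(4))
print(onz(c,320,300,z+.0047))
E
```

```text
18.77 [0.4608 0.1456 0.2225] w 0.0446 F [-0.66  0.11 -1.95] M [-0.02  0.02 -0.01]
ring [0.4616 0.1478] r 0.0224 tool [-0.     -0.0023 -0.0047]
[-0.0041 -0.039   0.    ]
[0.46153998 0.14678889 0.2272299 ]
```

View pics/w5.png

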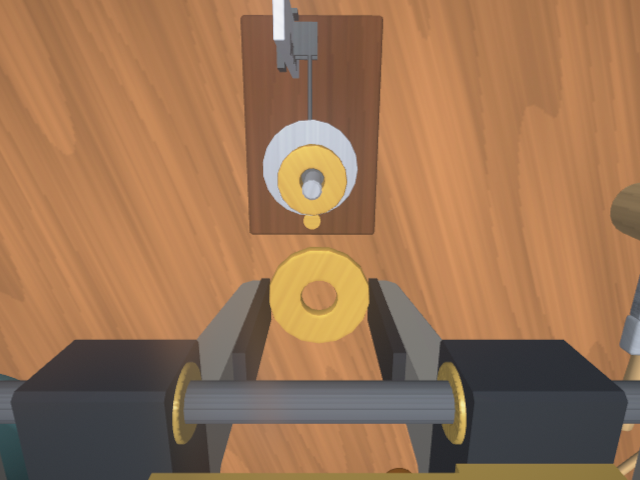

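The picture shows a thin ring in hand, with its bore at (319,296), and the two thick rings stacked on the spindle. Moving over the spindle.

Call:
{"op": "drive_tool", "data": {"series": [{"tx":-0.002,"ty":-0.02,"tz":0,"turn":0,"claw":0.3},{"tx":-0.002,"ty":-0.019,"tz":0,"turn":0,"claw":0.3},{"tx":0,"ty":0,"tz":0.02,"turn":0,"claw":0.3},{"tx":0,"ty":0,"tz":0.025,"turn":0,"claw":0.3},{"tx":0,"ty":0,"tz":0,"turn":0,"claw":0.3},{"tx":0,"ty":0,"tz":0,"turn":0,"claw":0.3}]}}

```text
t: 19.58
eef_pos: [0.4702, 0.1852, 0.1773]
ee_rot: [[0.944, -0.329, 0.001], [-0.329, -0.944, 0.0], [0.0, -0.001, -1.0]]
contact_force: [0.1, 0.5, -0.1]
grip_width: 0.0445
```

```bash
python3 - <<'E'
from h import *
s=st(); R=np.array(s['ee_rot']); pc=np.array(s['eef_pos'])+R@[-.000,-.002,0]; print('err',(R.T@(np.array([.4705,.186,0])-[*pc[:2],0])).round(4))
E
```

```text
19.57 [0.4702 0.1852 0.1773] w 0.0445 F [ 0.08  0.51 -0.09] M [ 0.02  0.   -0.01]
err [-0.      0.0012 -0.    ]
```

Lowering to a ring bottom about 10 mm below the spindle top, then a check.

Call:
{"op": "drive_tool", "data": {"series": [{"tx":0,"ty":0.001,"tz":0.008,"turn":0,"claw":0.3},{"tx":0,"ty":0,"tz":0.008,"turn":0,"claw":0.3},{"tx":0,"ty":0,"tz":0.006,"turn":0,"claw":0.3},{"tx":0,"ty":0,"tz":0.004,"turn":0,"claw":0.3},{"tx":0,"ty":0,"tz":0,"turn":0,"claw":0.3},{"tx":0,"ty":0,"tz":0,"turn":0,"claw":0.3}]}}

```text
t: 20.32
eef_pos: [0.4694, 0.1835, 0.1508]
ee_rot: [[0.944, -0.329, 0.0], [-0.329, -0.944, 0.0], [0.0, -0.0, -1.0]]
contact_force: [0.1, 0.3, -1.1]
grip_width: 0.0446
```

```bash
python3 - <<'E'
from h import *
st(); b=snap('side','side4.png')[:,:,::-1]; a=cv2.imread('pics/side3.png')
r=cv2.matchTemplate(b[248:285,330:376].copy(),a[262:272,341:371],cv2.TM_CCOEFF_NORMED); print(cv2.minMaxLoc(r)) # no sink -> (11,14)
E
```

```text
20.32 [0.4694 0.1835 0.1508] w 0.0446 F [ 0.09  0.31 -1.08] M [ 0.03  0.01 -0.04]
(-0.37559863924980164, 0.9956386685371399, (5, 10), (11, 14))
```

The pan has not sunk, so the thin ring is threaded. Lowering, releasing and retreating.

Call:
{"op": "drive_tool", "data": {"series": [{"tx":0,"ty":-0.001,"tz":0.007,"turn":0,"claw":0.3},{"tx":0,"ty":0,"tz":0.006,"turn":0,"claw":0.3},{"tx":0,"ty":0,"tz":0,"turn":0,"claw":0.3},{"tx":0,"ty":0,"tz":0,"turn":0,"claw":0.8},{"tx":0,"ty":0,"tz":0,"turn":0,"claw":0.8},{"tx":0,"ty":0,"tz":0,"turn":0,"claw":0.8},{"tx":0,"ty":0,"tz":-0.04,"turn":0,"claw":0.8},{"tx":0,"ty":0,"tz":-0.05,"turn":0,"claw":0.8},{"tx":0.01,"ty":0.05,"tz":0,"turn":0,"claw":0.8},{"tx":0.02,"ty":0.06,"tz":0,"turn":0,"claw":0.8},{"tx":0,"ty":0,"tz":0,"turn":0,"claw":0.8},{"tx":0,"ty":0,"tz":0,"turn":0,"claw":0.8}]}}

```text
t: 21.88
eef_pos: [0.4619, 0.072, 0.228]
ee_rot: [[0.944, -0.329, 0.001], [-0.329, -0.944, 0.001], [0.0, -0.001, -1.0]]
contact_force: [-0.6, -0.1, -0.3]
grip_width: 0.0733
```

```bash
python3 - <<'E'
from h import *
st(); snap('side','side5.png'); snap('scene','scene5.png')
z0=cv2.imread('pics/side0.png'); b=cv2.imread('pics/side5.png')
k=8;T=cv2.resize(z0[224:233,347:361],None,fx=k,fy=k,interpolation=cv2.INTER_CUBIC); I=cv2.resize(b[224:256,345:363],None,fx=k,fy=k,interpolation=cv2.INTER_CUBIC)
_,m,_,l=cv2.minMaxLoc(cv2.matchTemplate(I,T,cv2.TM_CCOEFF_NORMED)); print('sink px',l[1]/k,'mm',l[1]/k/.375,m)
A=cv2.resize(cv2.imread('pics/scene5.png')[154:214,341:381],None,fx=9.5,fy=9.5,interpolation=cv2.INTER_CUBIC)
B=cv2.resize(b[245:305,325:365],None,fx=9.5,fy=9.5,interpolation=cv2.INTER_CUBIC)
cv2.imwrite('pics/j5.png',np.hstack([A,B]))
E
```

```text
21.88 [0.4619 0.072  0.228 ] w 0.0733 F [-0.65 -0.1  -0.3 ] M [ 0.04 -0.01  0.04]
sink px 14.5 mm 38.666666666666664 0.9364835619926453
```

View pics/j5.png

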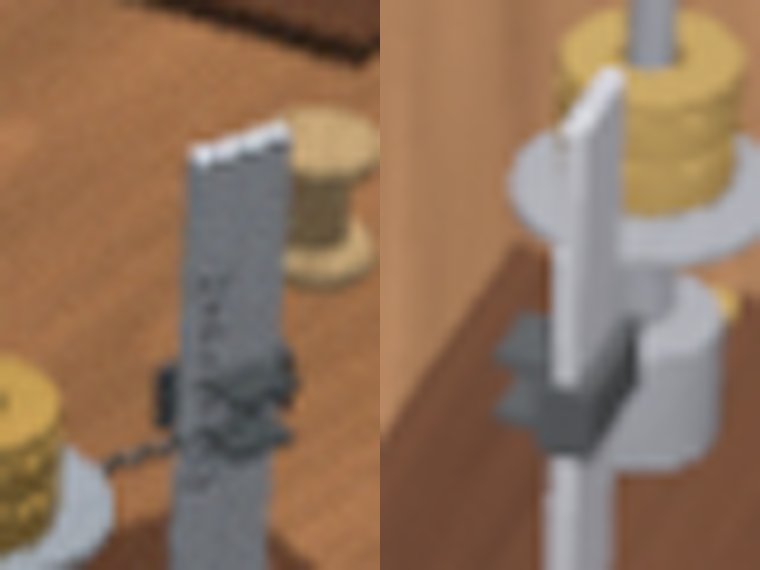

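The picture shows three rings stacked on the spindle. Extended, the pointer rod reaches y of about 411 in the scene crop, in the gap between the jaws at about 385 and 432. That agrees with a sink of 38.7 mm against a mark at about 37.7 mm, so I'm handing in.

```bash
python3 -c "
from h import *
job.close_job(); st()"
```

```text
the job is handed in; nothing more can be done
the job is handed in; nothing more can be done
```

I threaded both thick rings and one thin ring over the spindle one at a time, then backed the arm off and handed the job in at about 22 s of the 72 s. The other thin brass ring, the pink look-alikes and the bystanders were left alone.

**Sink:** the pan sank 16.3, then 31.3, then 38.7 mm, judged by the spindle tip in the side camera. That is well short of the 55 mm stop.

**Mark:** I put its middle at about 37.7 mm below the empty pointer, so the pointer should rest about 1 mm below it. The scene camera agrees: the rod's line meets the jaws at about the middle of the gap. The mark's height comes from only a few pixels, so it is good to about 2 mm; the tolerance is 5 mm.

**Threading:** the pan did not sink while each ring went past the spindle top. For the first ring I judged this from the wrist force alone; for the other two I compared pictures.

**Disagreements and gaps:**
- My first move call was refused, I think because some rows were empty; it was resent with all fields.
- The wrist force in z was noisy. It read -1.9 N with the thin ring in hand, where its weight is about 0.8 N, so I told thick from thin by the pictures.
- I did not measure the pointer's speed or the bystanders' positions at the end.

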